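# Fold up the crank grip and clamp the jar

## Robot

A 6-joint arm with a two-finger parallel gripper is mounted at the origin on the work surface. World frame = base frame: x ahead of the robot, y to its left, z up, the work surface at z = 0. Lengths are in m, angles in rad, forces in N, time in s.
With the tool pointing down it reaches from about 0.3 to 0.825 m from the base axis. Payload 5.4 kg.
Tool frame: the origin (TCP) lies midway between the tips of the shut fingers; the grasp point (between the pads) lies 19 mm behind it; z points along the fingers, y is the line along which they close (so a half turn about z gives the same grasp; the last joint's range is limited). The gripper opens to 92 mm and grips with 3 to 60 N. Pads are 20 mm wide; open, the fingers measure 128 mm over their backs; the gripper's body (75 mm by 189 mm) begins 69 mm behind the grasp point.
Start: joints at [-1.357, 0.158, 1.597, -0, 1.386, -0.21], TCP at [0.236, -0.524, 0.215] pointing down, gripper open.
Joint ranges: [-2.91, 2.91], [-0.94, 2.29], [0.18, 2.7], [-1.29, 4.43], [0.17, 2.64], [-3, 3]. Speed limits (rad/s): [2.57, 2.57, 3.14, 3.14, 3.14, 3.14].

## Interface

Orientations are given as [roll, pitch, yaw] about the fixed x, y, z axes, in that order (R = Rz(yaw) Ry(pitch) Rx(roll)).
In Python, from plant import bot, viewer gives the robot as it stands. The module is installed in compiled form; this text tells all that it offers.
- The arm moves only by the tool jog_arm, never from a script. Its argument "deltas" is a list that holds one entry, the list of rows, each a list of 6 numbers: the shift along the tool's x, y, z as a fraction of full scale, then the turn, a rotation vector about the tool's x, y, z as a fraction of full scale. A call has 1 to 8 rows; each row is the pose to reach, as a shift and turn from the pose commanded when the call began, along the tool's axes at that moment; what a row does not reach only later rows make up. Full scale, the value 1, is 0.5 m for a shift and 90 degrees for a turn. A row lasts 1/10 s, in which the tool goes at most 50 mm and 8.59 degrees, less where a joint would pass 70% of its speed; a pose out of reach is approached as far as the arm can. A call with a number of a shift or a turn outside -1 to 1 is refused whole. A call with a gripper value outside its range is refused whole. "jaw" is the closure, from -1 (fully open) to 1 (shut), so that 0 is half open, set as the call begins (left out, the last holds). The fingers move at their own pace and stop on an object; "squeeze" is the grip in N (left out, the last holds). Time passes only in rows, so rows that repeat a pose let the fingers close. It gives the time, the measured TCP pose, the force, the opening and the grip force at its end, in the units of the state.
- bot.get_state(): the state, without advancing time (a new reading comes with each control period).
- viewer.read_camera(name): name is "side" or "top"; returns the picture (384x512x3 uint8, red, green, blue); there is no depth.
- viewer.get_calibration(name): a dict with "K" (3x3 intrinsics, pixels), "D" ([k1, k2, p1, p2, k3] as OpenCV has them; the pictures are not rectified), "world_to_cam" (4x4, takes a point from world to camera coordinates). Camera axes: x right, y down, z forward; pixel columns grow to the right and rows downward; lengths in m; the calibration is good to about 2 mm. A picture is of the moment at which its call begins. get_calibration takes no time and is no camera call.
- bot.job_done(): hands the job in; it is judged then, once.
The state is a dict: "time_s": time; "joint_positions": joint angles; "qvel": joint speeds; "joint_efforts": joint torques, N m; "position": TCP position; "ee_rot": TCP orientation; "wrist_force": force on the tool from outside, world axes, zero at the start; "torque": the same for the moment, N m; "finger_gap": finger opening in m; "gripper_force": force on a finger pad.
Only numpy, scipy, OpenCV 4.12 (cv2) and the standard library are available. Lean on these libraries where they do the work, as an engineer would, in place of code of your own. Each camera call takes 0.05 s, during which the arm holds its last target. There are 200 camera calls.

## Task

Get the glass jar clamped so its cap can be twisted off later: fold the red crank grip on the green clamp fully upright, then wind the crank clockwise by that grip until the jar is pinched firmly between the two jaws, stopping as soon as it feels firm so that the glass is not overloaded. Let go with the grip left standing up; do not push the jaw or the jar by hand, and leave the other things on the bench alone.

Things in the scene. Friction and masses are not known exactly. Their poses are not given: they have to be found in the camera images.
- clamp: green clamp bolted to the bench: base 120 (x) x 360 (y) x 15 mm, origin under its middle, z up. Along its y: gearbox with the crank at the -y end (90 x 90 mm, top 65 mm above the bench, centred 125 mm from the middle), then the moving jaw, the jar, and the grey back jaw. The back jaw's black rubber V is fixed, but set anywhere in a 20 mm range and not measured: find it by feel
- crank_axis (a point): point on the crank's vertical axis, at the height of the fold hinge (105 mm above the bench), z up, axes as the clamp's. The crank's slim steel arm (15 mm wide, 10 mm thick, its underside 20 mm above the gearbox, hub 28 mm across) turns about this axis and reaches 55 mm out to the fold hinge
- fold_hinge (a point): centre of the fold hinge at the outer end of the crank arm, 55 mm from the crank axis, 105 mm above the bench (10 mm above the arm's top). The level hinge pin lies across the arm; the cheeks beside it are 21 mm wide overall and end 2 mm above the pin
- grip (a point): good place to take the red grip: on its centre line, 48 mm from the fold hinge. The grip is a round plastic sleeve, 16 mm thick, covering 16 to 64 mm from the fold hinge, that spins freely on its own axis. Folded, it lies level over the arm, pointing inward across the crank axis; unfolded, it stands straight up over the fold hinge. x runs along the grip to its free end
- handle (a joint): fold angle of the grip: 0 = lying flat over the arm, 1.571 rad = fully upright, where it meets a hard stop; starts at 0 to 0.25. It is stiff (0.18 N m, about 4 N at the grip point) and stays where it is left; pushing the upright grip inward towards the crank axis with more than about 4 N folds it again
- crank (a joint): crank angle in rad, growing clockwise seen from above, limits 0 and 5.9; starts at 0 to 0.6. 1 rad moves the jaw 11 mm. Friction takes 0.22 N m, 4 N along the circle at the grip; after that each further 1 N at the grip presses the jaw 5 N harder on the jar once the jar meets the back jaw. Released, the friction holds about 20 N on the jar; any more springs back
- jaw: moving jaw: grey block 80 mm wide, top 78 mm above the bench, with a springy black rubber pad (20 N per mm); origin at the middle of the pad's face, at bench level; +y is its closing direction. It moves only with the crank. It pushes the jar along until the jar meets the back jaw's V, at a crank angle between 2.3 and 4.8 rad, and only then does the load build up
- jar: glass jar with a white twist cap, 66 mm across, 105 mm tall, standing on the clamp base between the jaws (cap top 120 mm above the bench); origin at the centre of its underside, z up. It should be held with 8 to 45 N of jaw force; above 60 N the glass cracks
- trowel: bystander: orange plastic trowel lying flat, 270 mm long; origin near the neck on its underside
- pot: bystander: white plastic pot, 110 mm across, 100 mm tall; origin at the centre of its underside
- bowl: bystander: stainless steel bowl, 170 mm across, 65 mm tall; origin at the centre of its underside
- dibber: bystander: wooden dibber lying flat, 195 mm long, 34 mm thick; origin at its middle, on its underside
- claypot: bystander: small terracotta pot, 72 mm across, 65 mm tall, beside the clamp; origin at the centre of its underside
- tin: bystander: metal tin, 72 mm across, 100 mm tall; origin at the centre of its underside
There are look-alikes about, which are no part of the job. Leave any purple or turquoise look-alike of the jar alone.

How it is judged:
On the way, in this order (a step that is already met when the one before it is completed fails the run):
1. the grip is folded up to its stop (value of joint handle above 1.4 rad), for 0.2 s.
2. the jar is pinched between the jaws (contact force between jaw and jar above 10 N), for 0.2 s.
At the end, for the whole second after the job is handed in: the jar stands upright (within 0.1 rad) and still, pressed by the moving jaw with 8 to 45 N, and the crank's grip is left standing up (over 1.2 rad) (contact force between jaw and jar between 8 and 45 N and value of joint handle above 1.2 rad and angle between jar's own z axis and vertical below 0.1 rad and linear speed of jar below 0.02 m/s); the robot touches nothing.
It fails at once if the jar is squeezed with more than 60 N (contact force between jaw and jar above 60 N).
It fails at once if the crank is turned (its arm end moved over 25 mm) with the grip not folded up (distance of fold_hinge from where it was at the start of the episode above 0.025 m and value of joint handle below 1 rad).
It fails at once if the jaw is pushed by hand (contact force between any of the fingers, the arm and jaw above 5 N).
It fails at once if the jar is pushed by hand (contact force between any of the fingers, the arm and jar above 5 N).
It fails at once if a bystander is moved more than 30 mm (distance of any of trowel, pot, bowl, dibber, claypot, tin from where it was at the start of the episode above 0.03 m).
It also fails if it takes over 72 s, if anything falls off the work surface, if the arm or the gripper's body presses on something with over 40 N, if the wrist force passes 120 N, or if a joint passes its speed limit or range.

## Working session

There is one attempt and no reset: what is moved stays moved. The work goes in short steps, Python scripts to look and compute and a tool call to move; the robot and the scene stay as the last step left them, time stands still between calls to the robot, and variables do not carry over. Pictures are saved under pics/ and viewed, at most 10 in all, crops included, and the job is handed in when it is done.

Besides the shell and the picture viewer there is one more tool, called after "Call:" as name(argument=value, ...) on one line, values as JSON. jog_arm: Moves the arm, as the interface text tells. Shift numbers are shares of 0.5 m and turn numbers shares of 90 degrees, none past 1 either way. Its arguments: {"type":"object","properties":{"deltas":{"type":"array","items":{"type":"array","items":{"type":"array","items":{"type":"number","minimum":-1,"maximum":1}}}},"jaw":{"type":"number"},"squeeze":{"type":"number"}},"required":["deltas"]}

```bash
mkdir -p pics; python3 - <<'E'
from plant import bot, viewer
import cv2, numpy as np
for n in ("top","side"):
    im=viewer.read_camera(n); cv2.imwrite(f"pics/{n}0.png",im[:,:,::-1])
    c=viewer.get_calibration(n); np.set_printoptions(precision=4,suppress=True)
    print(n,c["K"],c["D"],c["world_to_cam"])
s=bot.get_state()
print({k:np.round(v,4) for k,v in s.items()})
E
```

```text
top [[440.5525   0.     254.1784]
 [  0.     440.5525 189.6983]
 [  0.       0.       1.    ]] [-0.0412  0.      0.      0.      0.    ] [[ 0.0086 -0.9999  0.0056  0.0189]
 [-0.9973 -0.0089 -0.0734  0.5562]
 [ 0.0735 -0.0049 -0.9973  1.6362]
 [ 0.      0.      0.      1.    ]]
side [[487.2592   0.     259.5346]
 [  0.     487.2592 186.4491]
 [  0.       0.       1.    ]] [-0.0798  0.      0.      0.      0.    ] [[-0.9415 -0.3367  0.0119  0.5409]
 [-0.2485  0.6702 -0.6994  0.1827]
 [ 0.2275 -0.6615 -0.7146  1.4846]
 [ 0.      0.      0.      1.    ]]
{'time_s': np.float64(0.1), 'joint_positions': array([-1.3571,  0.159 ,  1.5981,  0.    ,  1.3862, -0.2101]), 'qvel': array([-0.0002, -0.0011, -0.0018,  0.0003, -0.001 , -0.0001]), 'joint_efforts': array([ -0.0001, -38.6504, -32.2961,   0.0702,   0.034 ,  -0.0001]), 'position': array([ 0.2363, -0.5236,  0.2137]), 'ee_rot': array([-3.1399, -0.0004,  0.4238]), 'wrist_force': array([-0.7668, -0.7686, -0.4551]), 'torque': array([0.0125, 0.009 , 0.0263]), 'gripper_force': np.float64(0.0), 'finger_gap': np.float64(0.0921)}
```

View pics/top0.png

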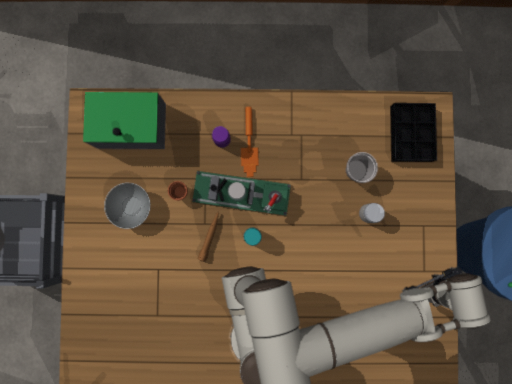

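View pics/side0.png

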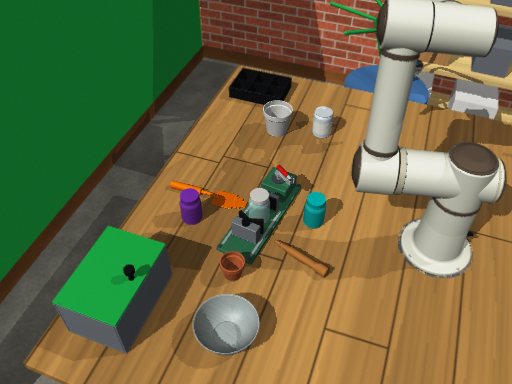

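The top view shows the clamp at about cols 193-291, rows 172-214, with the crank and red grip near (272,202). The side view shows the crank near (284,174). I'll enlarge both.

```bash
python3 - <<'E'
import cv2, numpy as np
a=cv2.imread("pics/top0.png")[165:220,185:297]; b=cv2.imread("pics/side0.png")[155:265,210:310]
a=cv2.resize(a,None,fx=7,fy=7,interpolation=cv2.INTER_CUBIC); b=cv2.resize(b[:60],None,fx=7,fy=7,interpolation=cv2.INTER_CUBIC)
cv2.imwrite("pics/ta.png",a); cv2.imwrite("pics/sb.png",b)
E
```

```text
(no output)
```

View pics/ta.png

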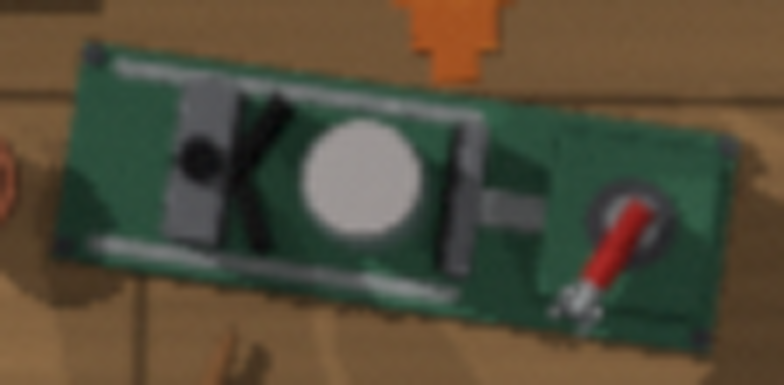

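View pics/sb.png

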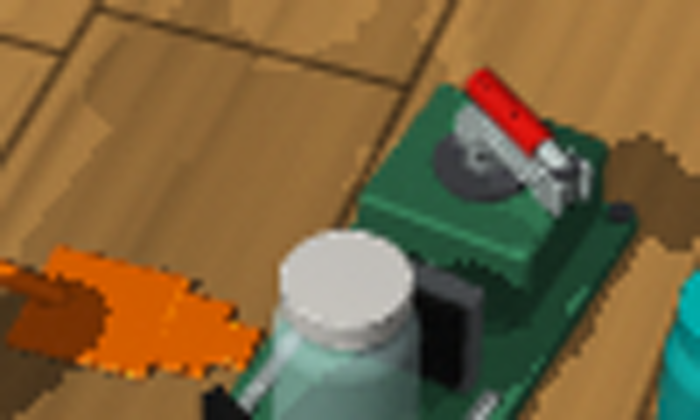

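In the top crop the base corners are (92,48), (737,135), (707,350) and (57,250), the hub is (632,218), the hinge (577,298) and the grip tip (641,207). In the side crop the hinge is at (570,175) and the grip tip at (482,80).

```bash
cat > h.py <<'E'
import cv2, numpy as np
from plant import bot, viewer
from scipy.optimize import least_squares
np.set_printoptions(precision=4,suppress=True)
C={n:viewer.get_calibration(n) for n in("top","side")}
def proj(n,P):
    c=C[n];W=np.array(c["world_to_cam"]);r,_=cv2.Rodrigues(W[:3,:3])
    return cv2.projectPoints(np.atleast_2d(P).astype(float),r,W[:3,3],np.array(c["K"]),np.array(c["D"]))[0][:,0]
def ray(n,uv,z):
    c=C[n];W=np.array(c["world_to_cam"]);u=cv2.undistortPoints(np.array([[uv]],float),np.array(c["K"]),np.array(c["D"]))[0,0]
    R=W[:3,:3];o=-R.T@W[:3,3];d=R.T@np.array([*u,1]);return o+d*(z-o[2])/d[2]
def tri(uvt,uvs):
    return least_squares(lambda P:np.r_[proj("top",P)[0]-uvt,proj("side",P)[0]-uvs],[.4,0,.1]).x
T=lambda u,v:np.array([(u+.5)/7-.5+185,(v+.5)/7-.5+165])
S=lambda u,v:np.array([(u+.5)/7-.5+210,(v+.5)/7-.5+155])
def Rz(a): return np.array([[np.cos(a),-np.sin(a)],[np.sin(a),np.cos(a)]])
E
python3 - <<'E'
from h import *
cs=[ray("top",T(*p),.015) for p in((92,48),(737,135),(707,350),(57,250))]
print(np.array(cs)); print("dims",[np.linalg.norm(cs[i]-cs[(i+1)%4]) for i in range(4)])
m=np.mean(cs,0);d=(cs[0]+cs[3]-cs[1]-cs[2]);d/=np.linalg.norm(d);print("mid",m,"ydir",d)
ax=m[:2]-.125*d[:2];print("axis from base",ax)
print("hub top",ray("top",T(632,218),.067),"side",ray("side",S(487,165),.067))
print("hinge",ray("top",T(577,298),.107),tri(T(577,298),S(570,175)))
print("tip",tri(T(641,207),S(482,80)))
print("jar",ray("top",T(361,179),.12))
E
```

```text
[[ 0.6238  0.238   0.015 ]
 [ 0.5797 -0.1109  0.015 ]
 [ 0.4637 -0.0951  0.015 ]
 [ 0.5143  0.2549  0.015 ]]
dims [np.float64(0.35167240845783715), np.float64(0.11712150000756254), np.float64(0.3536074424933501), np.float64(0.11075337301418521)]
mid [0.5454 0.0717 0.015 ] ydir [0.1343 0.9909 0.    ]
axis from base [ 0.5286 -0.0522]
hub top [ 0.5312 -0.0517  0.067 ] side [ 0.5247 -0.0485  0.067 ]
hinge [ 0.4879 -0.0219  0.107 ] [ 0.4829 -0.0234  0.099 ]
tip [ 0.5324 -0.0542  0.114 ]
jar [0.5465 0.088  0.12  ]
```

```bash
cat >> h.py <<'E'
from scipy.spatial.transform import Rotation as Ro
def go(p,yawdeg=None,st=None):
    """row of jog fractions from the measured pose to world TCP p, tool straight down at yaw"""
    s=st or bot.get_state();R=Ro.from_euler("xyz",s["ee_rot"])
    t=R.inv().apply(np.array(p)-s["position"])/.5
    G=Ro.from_euler("xyz",[np.pi,0,np.radians(yawdeg)]) if yawdeg is not None else R
    return np.round(np.r_[t,(R.inv()*G).as_rotvec()/(np.pi/2)],4)
E
python3 -c "
from h import *
print(go([.519,-.045,.2],-34).tolist())"
```

```text
[0.9089, -0.64, 0.0288, -0.0011, 0.0003, 0.6476]
```

Call:
jog_arm(deltas=[[[0.909, -0.64, 0.029, -0.001, 0, 0.648], [0.909, -0.64, 0.029, -0.001, 0, 0.648], [0.909, -0.64, 0.029, -0.001, 0, 0.648], [0.909, -0.64, 0.029, -0.001, 0, 0.648], [0.909, -0.64, 0.029, -0.001, 0, 0.648], [0.909, -0.64, 0.029, -0.001, 0, 0.648], [0.909, -0.64, 0.029, -0.001, 0, 0.648], [0.909, -0.64, 0.029, -0.001, 0, 0.648]]], jaw=0, squeeze=15)

```text
time_s: 0.9
position: [0.4285, -0.1994, 0.2046]
ee_rot: [3.14, -0.001, -0.599]
wrist_force: [-0.1, -0.2, -1.2]
finger_gap: 0.046
gripper_force: 0.0
```

```bash
python3 -c "
from h import *
s=bot.get_state();print(s['time_s'],s['position'],s['ee_rot'],s['wrist_force'],s['finger_gap'])
print(go([.519,-.045,.2],-34).tolist())"
```

```text
0.9 [ 0.4285 -0.1994  0.2046] [ 3.1401 -0.0007 -0.5987] [-0.148  -0.1576 -1.2294] 0.04604328747339964
[-0.0246, -0.3572, 0.0086, 0.0009, -0.0004, -0.0034]
```

Call:
jog_arm(deltas=[[[-0.024, -0.33, 0.009, 0, 0, 0], [-0.024, -0.33, 0.009, 0, 0, 0], [-0.024, -0.33, 0.009, 0, 0, 0], [-0.024, -0.33, 0.009, 0, 0, 0], [-0.024, -0.33, 0.009, 0, 0, 0]]])

```text
time_s: 1.4
position: [0.5109, -0.0552, 0.1995]
ee_rot: [3.14, 0.001, -0.59]
wrist_force: [0.5, -0.4, -0.4]
finger_gap: 0.0458
gripper_force: 0.0
```

```bash
python3 -c "
from h import *
s=bot.get_state();print(s['time_s'],s['position'],s['ee_rot'],s['wrist_force'],s['finger_gap'],s['joint_positions'])
print(go([.519,-.045,.12],-34).tolist())
print(go([.519,-.045,.10],-34).tolist())
im=viewer.read_camera('side');cv2.imwrite('pics/s1.png',cv2.resize(im[120:240,200:360,::-1],None,fx=5,fy=5,interpolation=cv2.INTER_CUBIC))"
```

```text
1.4 [ 0.5109 -0.0552  0.1995] [ 3.1403  0.0005 -0.5901] [ 0.5187 -0.4308 -0.3837] 0.045770623124522326 [-0.3425  0.0119  1.7835 -0.0012  1.3471  1.8187]
[0.0022, -0.0263, 0.1589, 0.0008, 0.0003, 0.0021]
[0.0022, -0.0263, 0.1989, 0.0008, 0.0003, 0.0021]
```

View pics/s1.png

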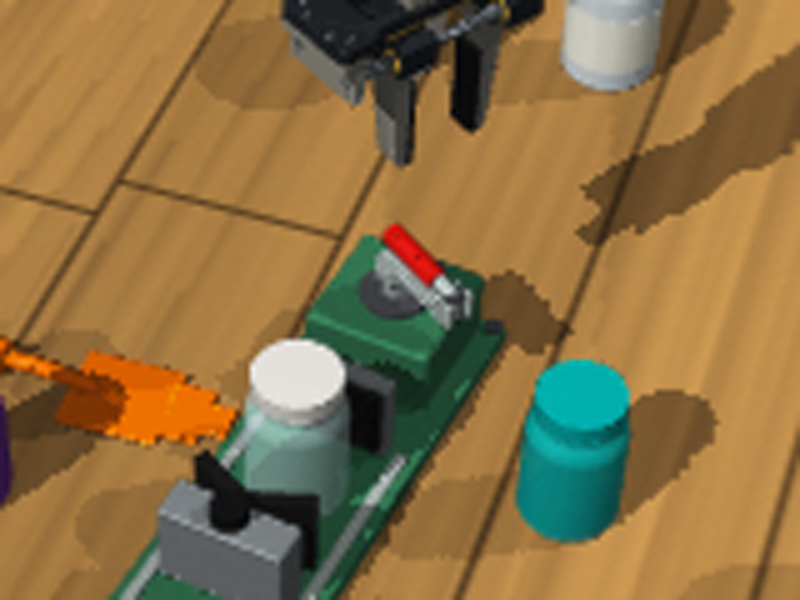

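The fingers hang above the crank, at about (395,160) and (470,125), aligned across the red grip. I'll centre and go down.

Call:
jog_arm(deltas=[[[0.002, -0.024, 0.08, 0, 0, 0], [0.002, -0.024, 0.15, 0, 0, 0], [0.002, -0.024, 0.15, 0, 0, 0]]])

```text
time_s: 1.75
position: [0.5137, -0.0481, 0.1201]
ee_rot: [3.137, 0.01, -0.596]
wrist_force: [-0.6, -0.5, -0.0]
finger_gap: 0.0462
gripper_force: 0.0
```

```bash
python3 -c "
from h import *
s=bot.get_state();print(s['time_s'],s['position'],s['ee_rot'],s['wrist_force'],s['finger_gap'])
print(go([.519,-.045,.10],-34).tolist())
a=viewer.read_camera('side')[140:200,240:320,::-1];b=viewer.read_camera('top')[175:235,235:315,::-1]
cv2.imwrite('pics/s2.png',cv2.resize(np.hstack([a,b]),None,fx=5,fy=5,interpolation=cv2.INTER_CUBIC))"
```

```text
1.75 [ 0.5137 -0.0481  0.1201] [ 3.137   0.0096 -0.5956] [-0.6331 -0.523  -0.0339] 0.04617003595636495
[0.0058, -0.0113, 0.04, 0.0029, 0.0061, -0.0014]
```

View pics/s2.png

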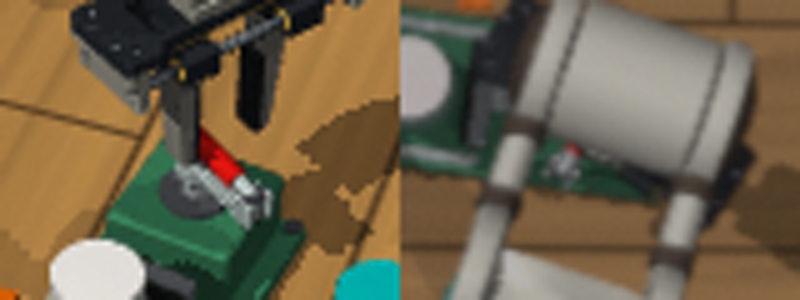

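The side crop shows the tips at about (190,160) and (255,125). Their midpoint lies just above the red grip at (219,159), so they straddle it. I'll descend the last bit and close.

Call:
jog_arm(deltas=[[[0.003, -0.005, 0.02, 0.001, 0.004, 0], [0.003, -0.005, 0.04, 0.001, 0.004, 0], [0.003, -0.005, 0.04, 0.001, 0.004, 0], [0.003, -0.005, 0.04, 0.001, 0.004, 0]]])

```text
time_s: 2.25
position: [0.5208, -0.047, 0.1052]
ee_rot: [-3.141, -0.007, -0.594]
wrist_force: [-0.4, -0.2, 0.2]
finger_gap: 0.0461
gripper_force: 0.0
```

Call:
jog_arm(deltas=[[[0, 0, 0, 0, 0, 0], [0, 0, 0, 0, 0, 0], [0, 0, 0, 0, 0, 0], [0, 0, 0, 0, 0, 0]]], jaw=1, squeeze=12)

```text
time_s: 2.65
position: [0.5209, -0.047, 0.1053]
ee_rot: [-3.141, -0.007, -0.594]
wrist_force: [1.5, 1.4, -1.1]
finger_gap: 0.0161
gripper_force: 2.4
```

Call:
jog_arm(deltas=[[[0, 0, 0, 0, 0, 0], [0, 0, 0, 0, 0, 0], [0, 0, 0.012, 0, 0.004, 0], [0, 0, 0.012, 0, 0.004, 0]]], jaw=0.4)

```text
time_s: 3.05
position: [0.52, -0.0467, 0.098]
ee_rot: [3.141, -0.012, -0.594]
wrist_force: [-0.7, -0.2, -0.9]
finger_gap: 0.0276
gripper_force: 0.0
```

Call:
jog_arm(deltas=[[[0, 0, 0, 0, 0, 0], [0, 0, 0, 0, 0, 0], [0, 0, 0, 0, 0, 0], [0, 0, 0, 0, 0, 0], [0, 0, 0, 0, 0, 0]]], jaw=1, squeeze=15)

```text
time_s: 3.55
position: [0.5207, -0.0469, 0.099]
ee_rot: [-3.141, -0.013, -0.594]
wrist_force: [-1.2, 0.8, -1.3]
finger_gap: 0.0156
gripper_force: 15.0
```

```bash
python3 -c "
from h import *
s=bot.get_state();print(s['time_s'],s['position'],s['ee_rot'],s['wrist_force'],s['torque'],s['finger_gap'],s['gripper_force'])
h=np.array([.4845,-.0218]);d=s['position'][:2]-h;print(np.linalg.norm(d),np.degrees(np.arctan2(d[1],d[0])))
"
```

```text
3.55 [ 0.5207 -0.0469  0.099 ] [-3.1414 -0.013  -0.594 ] [-1.2299  0.8378 -1.2543] [0.1385 0.0213 0.1233] 0.015599475016602542 14.977685809135437
0.04406259082959984 -34.761128441088246
```

Call:
jog_arm(deltas=[[[-0.003, 0, -0.016, 0, 0, 0], [-0.01, 0, -0.032, 0, 0, 0], [-0.02, 0, -0.047, 0, 0, 0], [-0.033, 0, -0.059, 0, 0, 0], [-0.033, 0, -0.059, 0, 0, 0]]])

```text
time_s: 4.05
position: [0.5066, -0.0377, 0.1298]
ee_rot: [3.141, -0.015, -0.594]
wrist_force: [-1.8, -2.2, 2.4]
finger_gap: 0.0153
gripper_force: 15.0
```

```bash
python3 -c "
from h import *
s=bot.get_state();print(s['time_s'],s['position'],s['ee_rot'],s['wrist_force'],s['torque'],s['finger_gap'],s['gripper_force'])
a=viewer.read_camera('side')[140:200,240:320,::-1]
cv2.imwrite('pics/s3.png',cv2.resize(a,None,fx=5,fy=5,interpolation=cv2.INTER_CUBIC))"
```

```text
4.05 [ 0.5066 -0.0377  0.1298] [ 3.1412 -0.0148 -0.5936] [-1.8301 -2.232   2.4068] [-0.4403  0.3623  0.1194] 0.015301447245512157 15.030287504196167
```

View pics/s3.png

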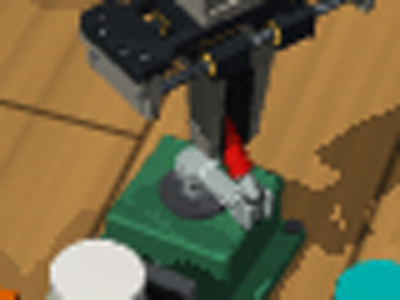

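The grip is in the fingers, raised to roughly 50°, with the arm still in place. I'll go on with the arc.

Call:
jog_arm(deltas=[[[-0.015, 0, -0.01, 0, 0, 0], [-0.031, 0, -0.016, 0, 0, 0], [-0.049, 0, -0.019, 0, 0, 0], [-0.055, 0, -0.019, 0, 0, 0], [-0.058, 0, -0.019, 0, 0, 0], [-0.058, 0, -0.019, 0, 0, 0]]])

```text
time_s: 4.7
position: [0.4864, -0.0239, 0.1412]
ee_rot: [-3.141, -0.025, -0.595]
wrist_force: [4.0, -8.5, 6.6]
finger_gap: 0.0153
gripper_force: 15.0
```

```bash
python3 -c "
from h import *
s=bot.get_state();print(s['time_s'],s['position'],s['ee_rot'],s['wrist_force'],s['torque'],s['finger_gap'],s['gripper_force'])
a=viewer.read_camera('side')[140:200,240:320,::-1]
cv2.imwrite('pics/s4.png',cv2.resize(a,None,fx=5,fy=5,interpolation=cv2.INTER_CUBIC))"
```

```text
4.7 [ 0.4864 -0.0239  0.1412] [-3.1408 -0.0247 -0.5946] [ 3.9807 -8.5068  6.5569] [-1.5285 -0.7416 -0.0371] 0.015265290760546448 14.96209591627121
```

View pics/s4.png

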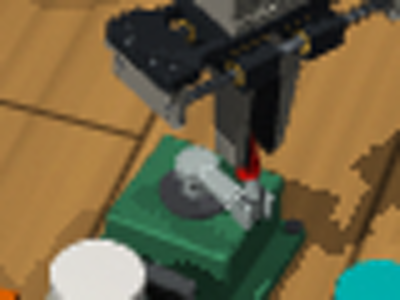

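Call:
jog_arm(deltas=[[[-0.006, 0, 0.004, 0, 0, 0], [-0.006, 0, 0.004, 0, 0, 0], [-0.006, 0, 0.004, 0, 0, 0]]])

```text
time_s: 5.05
position: [0.486, -0.0231, 0.141]
ee_rot: [-3.14, -0.03, -0.595]
wrist_force: [5.9, -9.0, 11.8]
finger_gap: 0.0151
gripper_force: 15.0
```

Call:
jog_arm(deltas=[[[-0.006, 0, 0, 0, 0, 0], [-0.006, 0, 0, 0, 0, 0], [-0.006, 0, 0, 0, 0, 0]]])

```text
time_s: 5.35
position: [0.4836, -0.0213, 0.1412]
ee_rot: [-3.139, -0.03, -0.595]
wrist_force: [4.4, -8.5, 12.1]
finger_gap: 0.0151
gripper_force: 15.0
```

Call:
jog_arm(deltas=[[[-0.006, 0, -0.009, 0, 0, 0], [-0.006, 0, -0.009, 0, 0, 0], [-0.006, 0, -0.009, 0, 0, 0]]])

```text
time_s: 5.65
position: [0.4778, -0.0177, 0.1426]
ee_rot: [-3.14, -0.021, -0.595]
wrist_force: [1.5, -5.3, 5.3]
finger_gap: 0.0145
gripper_force: 15.0
```

Call:
jog_arm(deltas=[[[-0.006, 0, 0, 0, 0, 0], [-0.006, 0, 0, 0, 0, 0], [-0.006, 0, 0, 0, 0, 0]]])

```text
time_s: 5.95
position: [0.4757, -0.0162, 0.1427]
ee_rot: [-3.14, -0.022, -0.595]
wrist_force: [2.8, -5.9, 5.5]
finger_gap: 0.0141
gripper_force: 14.6
```

```bash
python3 -c "
from h import *
a=viewer.read_camera('side')[130:200,250:310,::-1]
b=viewer.read_camera('top')[175:235,235:315,::-1]
f=lambda x:cv2.resize(x,(480,480),interpolation=cv2.INTER_CUBIC)
a=cv2.resize(a,(410,480),interpolation=cv2.INTER_CUBIC);b=cv2.resize(b,(390,480)[:1]+(480,))
cv2.imwrite('pics/s5.png',np.hstack([a,b]))"
```

```text
(no output)
```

View pics/s5.png

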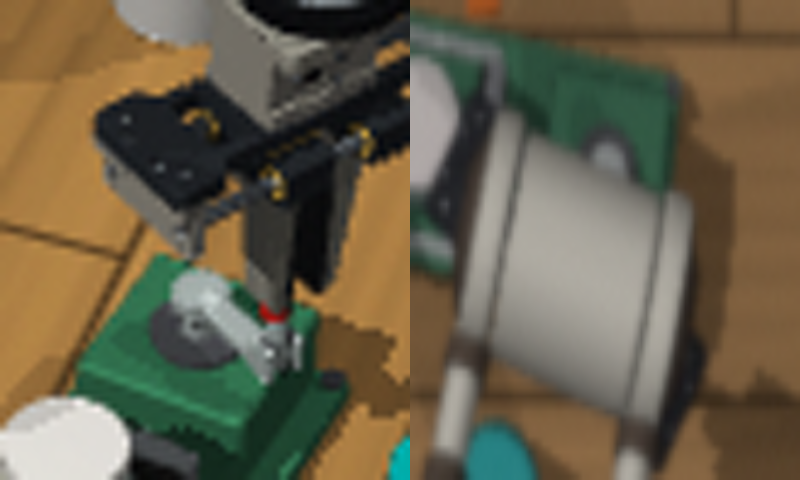

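The side crop shows the grip upright above the hinge, red at (272,315) over the cheek at (278,345). The pads have slid outward along it, since the gap is shrinking. I'll release, recentre and regrip lower.

Call:
jog_arm(deltas=[[[0, 0, 0, 0, 0, 0], [0, 0, 0, 0, 0, 0], [0, 0, 0, 0, 0, 0]]], jaw=0.1)

```text
time_s: 6.35
position: [0.4722, -0.014, 0.1395]
ee_rot: [-3.141, -0.012, -0.594]
wrist_force: [-0.4, 0.9, 0.3]
finger_gap: 0.0359
gripper_force: 0.0
```

```bash
python3 -c "
from h import *
s=bot.get_state();print(s['time_s'],s['position'],s['ee_rot'],s['wrist_force'],s['torque'],s['finger_gap'],s['joint_positions'])
print(go([.483,-.0207,.135],-34).tolist())
a=viewer.read_camera('side')[130:200,250:310,::-1]
cv2.imwrite('pics/s6.png',cv2.resize(a,None,fx=8,fy=8,interpolation=cv2.INTER_CUBIC))"
```

```text
6.35 [ 0.4722 -0.014   0.1395] [-3.1411 -0.0118 -0.5941] [-0.3741  0.869   0.3229] [ 0.0497  0.057  -0.103 ] 0.03593189109765123 [-0.284  -0.0473  1.9658 -0.0033  1.2117  1.8821]
[0.0254, -0.0009, 0.0092, -0.0003, -0.0075, -0.0004]
```

View pics/s6.png

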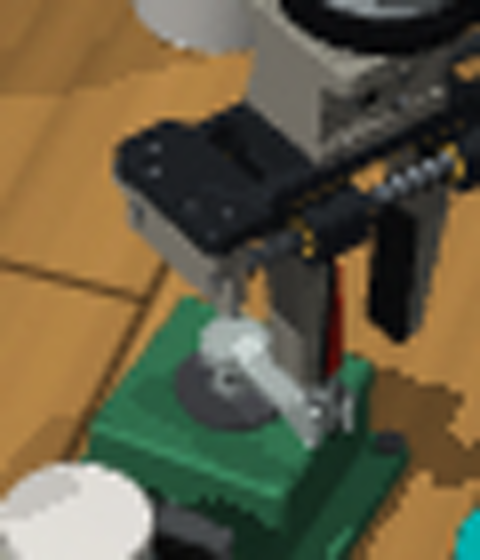

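The grip stands upright, red along col 335, rows 265-375, above the hinge at (325,405). That was the last picture I may view, so I go by numbers from here. I'll move inward 11-12 mm and regrip.

Call:
jog_arm(deltas=[[[0.023, 0, 0.009, 0, -0.006, 0], [0.023, 0, 0.009, 0, -0.006, 0], [0.023, 0, 0.009, 0, -0.006, 0]]])

```text
time_s: 6.7
position: [0.4818, -0.0207, 0.1351]
ee_rot: [-3.141, -0.003, -0.594]
wrist_force: [-0.1, -0.3, -0.1]
finger_gap: 0.0412
gripper_force: 0.0
```

Call:
jog_arm(deltas=[[[0, 0, 0, 0, 0, 0], [0, 0, 0, 0, 0, 0], [0, 0, 0, 0, 0, 0], [0, 0, 0, 0, 0, 0], [0, 0, 0, 0, 0, 0]]], jaw=1, squeeze=25)

```text
time_s: 7.2
position: [0.4822, -0.0209, 0.1356]
ee_rot: [-3.141, -0.004, -0.594]
wrist_force: [-0.0, -1.0, 1.8]
finger_gap: 0.0155
gripper_force: 25.0
```

```bash
cat > w.py <<'E'
from h import *
import sys
A=np.array([float(sys.argv[1]),float(sys.argv[2])]);r=float(sys.argv[3]);step=float(sys.argv[4]);n=int(sys.argv[5])
s=bot.get_state();p=s["position"];d=p[:2]-A;az=np.arctan2(d[1],d[0]);u=d/np.linalg.norm(d);t=np.array([u[1],-u[0]]);F=s["wrist_force"]
print("t",s["time_s"],"p",p,"yaw",s["ee_rot"],"r",np.linalg.norm(d),"az",np.degrees(az),"gap",s["finger_gap"])
print("F radial(out)",F[:2]@u,"tang(against cw = neg)",F[:2]@t,"z",F[2],"tq",s["torque"])
for i in range(1,n+1):
    a=az-step*i;print(np.round(go([*(A+r*np.array([np.cos(a),np.sin(a)])),.135],-34,s),3).tolist())
E
python3 w.py .5285 -.0515 .055 .1 8
```

```text
t 7.2 p [ 0.4822 -0.0209  0.1356] yaw [-3.1415 -0.0038 -0.5939] r 0.05551834892340947 az 146.5792077155614 gap 0.015545942800205536
F radial(out) -0.4940708351916869 tang(against cw = neg) -0.8246707149501393 z 1.7626280531423397 tq [0.1037 0.2195 0.0013]
[0.002, -0.011, 0.001, -0.0, -0.002, -0.0]
[0.003, -0.022, 0.001, -0.0, -0.002, -0.0]
[0.006, -0.033, 0.001, -0.0, -0.002, -0.0]
[0.009, -0.043, 0.001, -0.0, -0.002, -0.0]
[0.014, -0.053, 0.001, -0.0, -0.002, -0.0]
[0.02, -0.062, 0.001, -0.0, -0.002, -0.0]
[0.026, -0.071, 0.001, -0.0, -0.002, -0.0]
[0.034, -0.079, 0.001, -0.0, -0.002, -0.0]
```

Call:
jog_arm(deltas=[[[0.002, -0.011, 0, 0, 0, 0], [0.003, -0.022, 0, 0, 0, 0], [0.006, -0.033, 0, 0, 0, 0], [0.009, -0.043, 0, 0, 0, 0], [0.014, -0.053, 0, 0, 0, 0], [0.02, -0.062, 0, 0, 0, 0]]])

```text
time_s: 7.8
position: [0.5071, -0.0004, 0.1354]
ee_rot: [3.141, -0.001, -0.595]
wrist_force: [-6.7, 0.7, 4.8]
finger_gap: 0.0159
gripper_force: 25.2
```

```bash
python3 w.py .5285 -.0515 .055 .1 8
```

```text
t 7.8 p [ 0.5071 -0.0004  0.1354] yaw [ 3.141  -0.001  -0.5945] r 0.05545010875278966 az 112.72185679468257 gap 0.01586742228706301
F radial(out) 3.2443744857203383 tang(against cw = neg) -5.876557336537686 z 4.773756262582414 tq [ 0.5669  0.6602 -0.084 ]
[0.007, -0.008, 0.001, 0.0, -0.001, -0.001]
[0.015, -0.017, 0.001, 0.0, -0.001, -0.001]
[0.023, -0.024, 0.001, 0.0, -0.001, -0.001]
[0.032, -0.031, 0.001, 0.0, -0.001, -0.001]
[0.041, -0.036, 0.001, 0.0, -0.001, -0.001]
[0.051, -0.041, 0.001, 0.0, -0.001, -0.001]
[0.061, -0.045, 0.001, 0.0, -0.001, -0.001]
[0.072, -0.047, 0.001, 0.0, -0.001, -0.001]
```

Call:
jog_arm(deltas=[[[0.007, -0.009, -0.002, 0, 0, 0], [0.015, -0.018, -0.002, 0, 0, 0], [0.023, -0.025, -0.002, 0, 0, 0], [0.032, -0.032, -0.002, 0, 0, 0], [0.041, -0.037, -0.002, 0, 0, 0], [0.051, -0.042, -0.002, 0, 0, 0], [0.061, -0.046, -0.002, 0, 0, 0]]])

```text
time_s: 8.5
position: [0.5452, 0.0016, 0.1358]
ee_rot: [3.141, -0.001, -0.594]
wrist_force: [-4.6, -1.3, -0.9]
finger_gap: 0.0157
gripper_force: 25.0
```

```bash
python3 w.py .5285 -.0515 .055 .1 8
```

```text
t 8.5 p [0.5452 0.0016 0.1358] yaw [ 3.1407 -0.0011 -0.5937] r 0.0556572604399443 az 72.51162397624793 gap 0.015734416204392008
F radial(out) -2.5805381257728905 tang(against cw = neg) -4.019295125618307 z -0.8931781766546745 tq [-0.029   0.6127  0.0064]
[0.011, -0.001, 0.002, 0.001, -0.001, -0.0]
[0.022, -0.003, 0.002, 0.001, -0.001, -0.0]
[0.033, -0.003, 0.002, 0.001, -0.001, -0.0]
[0.044, -0.003, 0.002, 0.001, -0.001, -0.0]
[0.055, -0.001, 0.002, 0.001, -0.001, -0.0]
[0.065, 0.002, 0.002, 0.001, -0.001, -0.0]
[0.076, 0.006, 0.002, 0.001, -0.001, -0.0]
[0.086, 0.011, 0.002, 0.001, -0.001, -0.0]
```

Call:
jog_arm(deltas=[[[0.011, -0.001, 0.001, 0, 0, 0], [0.022, -0.003, 0.001, 0, 0, 0], [0.033, -0.003, 0.001, 0, 0, 0], [0.044, -0.003, 0.001, 0, 0, 0]]])

```text
time_s: 8.9
position: [0.5643, -0.0107, 0.1357]
ee_rot: [3.139, -0.002, -0.594]
wrist_force: [-8.1, -2.1, 1.1]
finger_gap: 0.0153
gripper_force: 25.0
```

```bash
python3 w.py .5285 -.0515 .055 .04 5
```

```text
t 8.9 p [ 0.5643 -0.0107  0.1357] yaw [ 3.1392 -0.0019 -0.5938] r 0.05432465285375659 az 48.722344078901884 gap 0.015318983213694895
F radial(out) -6.934744422946024 tang(against cw = neg) -4.730761702528055 z 1.0524071828773998 tq [-0.533   1.2396 -0.0235]
[0.004, -0.001, 0.002, 0.002, -0.001, -0.0]
[0.009, 0.0, 0.002, 0.002, -0.001, -0.0]
[0.013, 0.001, 0.002, 0.002, -0.001, -0.0]
[0.017, 0.002, 0.002, 0.002, -0.001, -0.0]
[0.022, 0.004, 0.002, 0.002, -0.001, -0.0]
```

```bash
python3 w.py .5275 -.0522 .0545 .04 5
```

```text
t 8.9 p [ 0.5643 -0.0107  0.1357] yaw [ 3.1392 -0.0019 -0.5938] r 0.05551118259524631 az 48.42330309311939 gap 0.015318983213694895
F radial(out) -6.959340884942076 tang(against cw = neg) -4.694503269235286 z 1.0524071828773998 tq [-0.533   1.2396 -0.0235]
[0.004, 0.003, 0.002, 0.002, -0.001, -0.0]
[0.008, 0.004, 0.002, 0.002, -0.001, -0.0]
[0.013, 0.004, 0.002, 0.002, -0.001, -0.0]
[0.017, 0.006, 0.002, 0.002, -0.001, -0.0]
[0.021, 0.007, 0.002, 0.002, -0.001, -0.0]
```

Call:
jog_arm(deltas=[[[0.004, 0.003, 0.001, 0.001, 0, 0], [0.008, 0.004, 0.001, 0.001, 0, 0], [0.013, 0.004, 0.001, 0.001, 0, 0], [0.017, 0.006, 0.001, 0.001, 0, 0]]])

```text
time_s: 9.3
position: [0.5699, -0.0177, 0.1357]
ee_rot: [3.142, -0.002, -0.594]
wrist_force: [-6.2, 0.8, 2.6]
finger_gap: 0.0152
gripper_force: 25.0
```

```bash
python3 w.py .5275 -.0522 .0545 .04 5
```

```text
t 9.3 p [ 0.5699 -0.0177  0.1357] yaw [ 3.1416 -0.0024 -0.594 ] r 0.05469034093901869 az 39.10119663944355 gap 0.015157654118520311
F radial(out) -4.24900845166336 tang(against cw = neg) -4.529427424774631 z 2.610984745618218 tq [-0.0742  0.9352  0.041 ]
[0.004, 0.002, 0.002, 0.0, -0.002, -0.0]
[0.008, 0.003, 0.002, 0.0, -0.002, -0.0]
[0.012, 0.005, 0.002, 0.0, -0.002, -0.0]
[0.016, 0.007, 0.002, 0.0, -0.002, -0.0]
[0.02, 0.009, 0.002, 0.0, -0.002, -0.0]
```

Call:
jog_arm(deltas=[[[0.004, 0.003, 0, 0, 0, 0], [0.008, 0.004, 0, 0, 0, 0], [0.012, 0.006, 0, 0, 0, 0], [0.016, 0.008, 0, 0, 0, 0]]])

```text
time_s: 9.7
position: [0.5743, -0.0252, 0.1357]
ee_rot: [-3.141, -0.002, -0.594]
wrist_force: [-7.5, 1.9, 2.7]
finger_gap: 0.0155
gripper_force: 25.0
```

```bash
python3 w.py .5275 -.0522 .054 .042 4
```

```text
t 9.7 p [ 0.5743 -0.0252  0.1357] yaw [-3.1411 -0.002  -0.594 ] r 0.054027077827662605 az 30.03983261708613 gap 0.015517255946919732
F radial(out) -5.501353345780141 tang(against cw = neg) -5.412574846048413 z 2.717498725391133 tq [ 0.0715  1.0246 -0.0081]
[0.004, 0.002, 0.001, -0.0, -0.001, -0.0]
[0.008, 0.004, 0.001, -0.0, -0.001, -0.0]
[0.012, 0.007, 0.001, -0.0, -0.001, -0.0]
[0.016, 0.009, 0.001, -0.0, -0.001, -0.0]
```

Call:
jog_arm(deltas=[[[0.003, 0.003, 0, 0, 0, 0], [0.007, 0.006, 0, 0, 0, 0], [0.011, 0.009, 0, 0, 0, 0], [0.014, 0.011, 0, 0, 0, 0]]])

```text
time_s: 10.1
position: [0.5773, -0.0333, 0.1357]
ee_rot: [-3.14, -0.002, -0.594]
wrist_force: [-5.5, 2.0, 2.2]
finger_gap: 0.0154
gripper_force: 25.0
```

```bash
python3 w.py .5275 -.0522 .053 .042 4
```

```text
t 10.1 p [ 0.5773 -0.0333  0.1357] yaw [-3.14   -0.0023 -0.594 ] r 0.053276414523374484 az 20.808741895639024 gap 0.015398706358288803
F radial(out) -4.403623721903728 tang(against cw = neg) -3.7613090262544797 z 2.2171766998515925 tq [ 0.3503  0.7937 -0.0691]
[0.003, 0.003, 0.001, -0.001, -0.001, -0.0]
[0.007, 0.006, 0.001, -0.001, -0.001, -0.0]
[0.01, 0.009, 0.001, -0.001, -0.001, -0.0]
[0.013, 0.012, 0.001, -0.001, -0.001, -0.0]
```

```bash
python3 w.py .526 -.0505 .0533 .042 4
```

```text
t 10.1 p [ 0.5773 -0.0333  0.1357] yaw [-3.14   -0.0023 -0.594 ] r 0.05411626669476687 az 18.561506048560997 gap 0.015398706358288803
F radial(out) -4.547724003232229 tang(against cw = neg) -3.5857431399254054 z 2.2171766998515925 tq [ 0.3503  0.7937 -0.0691]
[0.002, 0.004, 0.001, -0.001, -0.001, -0.0]
[0.006, 0.007, 0.001, -0.001, -0.001, -0.0]
[0.009, 0.01, 0.001, -0.001, -0.001, -0.0]
[0.012, 0.013, 0.001, -0.001, -0.001, -0.0]
```

Call:
jog_arm(deltas=[[[0.002, 0.004, 0, 0, 0, 0], [0.006, 0.007, 0, 0, 0, 0], [0.009, 0.01, 0, 0, 0, 0], [0.012, 0.013, 0, 0, 0, 0]]])

```text
time_s: 10.5
position: [0.579, -0.042, 0.1357]
ee_rot: [-3.139, -0.003, -0.594]
wrist_force: [-2.8, 4.0, 0.7]
finger_gap: 0.0153
gripper_force: 25.0
```

```bash
python3 w.py .526 -.0505 .0533 .042 4
```

```text
t 10.5 p [ 0.579  -0.042   0.1357] yaw [-3.1393 -0.0034 -0.594 ] r 0.053712072727202444 az 9.058512317773651 gap 0.015340070457877527
F radial(out) -2.1764334525559135 tang(against cw = neg) -4.354910253286034 z 0.6917713935963729 tq [0.5991 0.3772 0.0192]
[0.002, 0.004, 0.002, -0.002, -0.002, -0.0]
[0.005, 0.007, 0.002, -0.002, -0.002, -0.0]
[0.008, 0.011, 0.002, -0.002, -0.002, -0.0]
[0.01, 0.015, 0.002, -0.002, -0.002, -0.0]
```

Call:
jog_arm(deltas=[[[0.002, 0.004, 0, -0.001, 0, 0], [0.005, 0.007, 0, -0.001, 0, 0], [0.008, 0.011, 0, -0.001, 0, 0], [0.01, 0.015, 0, -0.001, 0, 0]]])

```text
time_s: 10.9
position: [0.5792, -0.0513, 0.1358]
ee_rot: [-3.141, -0.004, -0.594]
wrist_force: [-0.5, 4.5, -2.2]
finger_gap: 0.0153
gripper_force: 25.0
```

```bash
python3 w.py .526 -.0505 .0533 .042 4
```

```text
t 10.9 p [ 0.5792 -0.0513  0.1358] yaw [-3.1407 -0.0044 -0.5941] r 0.053241547114940724 az -0.8736845767268867 gap 0.015262147592080215
F radial(out) -0.601239246725247 tang(against cw = neg) -4.468356651162836 z -2.188817960492378 tq [ 0.7113 -0.2284 -0.0027]
[0.002, 0.004, 0.002, -0.001, -0.003, -0.0]
[0.005, 0.008, 0.002, -0.001, -0.003, -0.0]
[0.007, 0.012, 0.002, -0.001, -0.003, -0.0]
[0.009, 0.016, 0.002, -0.001, -0.003, -0.0]
```

Call:
jog_arm(deltas=[[[0.003, 0.004, 0.001, 0, -0.001, 0], [0.006, 0.008, 0.001, 0, -0.001, 0], [0.008, 0.012, 0.001, 0, -0.001, 0], [0.01, 0.016, 0.001, 0, -0.001, 0]]])

```text
time_s: 11.3
position: [0.5784, -0.0607, 0.1357]
ee_rot: [-3.141, -0.002, -0.594]
wrist_force: [-3.5, 5.3, 2.0]
finger_gap: 0.0151
gripper_force: 25.0
```

```bash
python3 w.py .526 -.0505 .0538 .042 4
```

```text
t 11.3 p [ 0.5784 -0.0607  0.1357] yaw [-3.1414 -0.0016 -0.5941] r 0.053352521691503695 az -11.069667738298085 gap 0.015103184287951078
F radial(out) -4.489084398601875 tang(against cw = neg) -4.531735193084655 z 2.0091346377021164 tq [0.7976 0.3377 0.0427]
[0.002, 0.004, 0.001, -0.0, -0.001, -0.0]
[0.004, 0.008, 0.001, -0.0, -0.001, -0.0]
[0.005, 0.012, 0.001, -0.0, -0.001, -0.0]
[0.006, 0.017, 0.001, -0.0, -0.001, -0.0]
```

Crank is about 3.18 rad with steady friction and no contact yet.

Call:
jog_arm(deltas=[[[0.001, 0.004, 0, 0, 0, 0], [0.003, 0.008, 0, 0, 0, 0], [0.004, 0.012, 0, 0, 0, 0], [0.005, 0.017, 0, 0, 0, 0]]])

```text
time_s: 11.7
position: [0.5758, -0.069, 0.1357]
ee_rot: [-3.141, -0.002, -0.594]
wrist_force: [-1.5, 5.1, 0.5]
finger_gap: 0.0152
gripper_force: 25.0
```

```bash
python3 w.py .526 -.0505 .0535 .042 4
```

```text
t 11.7 p [ 0.5758 -0.069   0.1357] yaw [-3.1409 -0.0018 -0.594 ] r 0.05314285294377628 az -20.349042627011702 gap 0.01524974745833037
F radial(out) -3.2009214274170144 tang(against cw = neg) -4.260696486477458 z 0.5385287372757273 tq [ 0.9168  0.1092 -0.0026]
[0.002, 0.004, 0.001, -0.0, -0.001, -0.0]
[0.002, 0.009, 0.001, -0.0, -0.001, -0.0]
[0.003, 0.013, 0.001, -0.0, -0.001, -0.0]
[0.004, 0.018, 0.001, -0.0, -0.001, -0.0]
```

Call:
jog_arm(deltas=[[[0.001, 0.004, 0, 0, 0, 0], [0.002, 0.009, 0, 0, 0, 0], [0.003, 0.013, 0, 0, 0, 0], [0.003, 0.018, 0, 0, 0, 0]]])

```text
time_s: 12.1
position: [0.5723, -0.0765, 0.1357]
ee_rot: [-3.139, -0.002, -0.594]
wrist_force: [-0.1, 7.9, 0.6]
finger_gap: 0.0152
gripper_force: 25.0
```

```bash
python3 w.py .526 -.0505 .0535 .042 4
```

```text
t 12.1 p [ 0.5723 -0.0765  0.1357] yaw [-3.1393 -0.0016 -0.5941] r 0.05310226761873926 az -29.359479788027187 gap 0.015151840391366972
F radial(out) -3.931058274410378 tang(against cw = neg) -6.81762163631057 z 0.5946352443009263 tq [ 1.4897 -0.2632 -0.0015]
[0.001, 0.004, 0.001, -0.002, -0.001, -0.0]
[0.001, 0.009, 0.001, -0.002, -0.001, -0.0]
[0.001, 0.013, 0.001, -0.002, -0.001, -0.0]
[0.001, 0.018, 0.001, -0.002, -0.001, -0.0]
```

The tangential force has risen by about 2.4 N, which suggests contact at roughly 12 N of jaw force. I'll add a small step and let it settle.

Call:
jog_arm(deltas=[[[0, 0.003, 0, 0, 0, 0], [0, 0.005, 0, 0, 0, 0], [0, 0.005, 0, 0, 0, 0], [0, 0.005, 0, 0, 0, 0]]])

```text
time_s: 12.5
position: [0.5712, -0.0783, 0.1357]
ee_rot: [-3.139, -0.002, -0.594]
wrist_force: [-0.6, 8.6, 1.2]
finger_gap: 0.0157
gripper_force: 25.0
```

```bash
python3 w.py .526 -.0505 .0535 .042 1
```

```text
t 12.5 p [ 0.5712 -0.0783  0.1357] yaw [-3.1387 -0.002  -0.5941] r 0.0530508461064631 az -31.624975389887297 gap 0.015733727786665316
F radial(out) -5.033900890155355 tang(against cw = neg) -6.98491128618858 z 1.1677322270119417 tq [ 1.536  -0.2689  0.0208]
[0.001, 0.004, 0.001, -0.002, -0.001, -0.0]
```

Call:
jog_arm(deltas=[[[0, 0.003, 0, 0, 0, 0], [0, 0.006, 0, 0, 0, 0], [0, 0.006, 0, 0, 0, 0], [0, 0.006, 0, 0, 0, 0]]])

```text
time_s: 12.9
position: [0.5698, -0.0804, 0.1357]
ee_rot: [-3.138, -0.002, -0.594]
wrist_force: [0.7, 9.7, 0.9]
finger_gap: 0.0156
gripper_force: 25.0
```

```bash
python3 w.py .526 -.0505 .0535 .042 1
```

```text
t 12.9 p [ 0.5698 -0.0804  0.1357] yaw [-3.1377 -0.0022 -0.5941] r 0.053029585999545624 az -34.36179986370235 gap 0.01560867045441622
F radial(out) -4.955508229780567 tang(against cw = neg) -8.411102128389153 z 0.9463168380695757 tq [ 1.7329 -0.514   0.0552]
[0.001, 0.004, 0.001, -0.002, -0.001, -0.0]
```

Call:
jog_arm(deltas=[[[0, 0.002, 0, 0, 0, 0], [0, 0.005, 0, 0, 0, 0], [0, 0.005, 0, 0, 0, 0], [0, 0.005, 0, 0, 0, 0], [0, 0.005, 0, 0, 0, 0]]])

```text
time_s: 13.4
position: [0.5686, -0.0821, 0.1357]
ee_rot: [-3.137, -0.002, -0.594]
wrist_force: [2.2, 10.2, 0.2]
finger_gap: 0.015
gripper_force: 25.0
```

```bash
python3 w.py .526 -.0505 .0535 .042 1
```

```text
t 13.4 p [ 0.5686 -0.0821  0.1357] yaw [-3.1369 -0.0022 -0.594 ] r 0.053024830458606516 az -36.56341117850945 gap 0.015027060927792282
F radial(out) -4.301700104110732 tang(against cw = neg) -9.557245180882934 z 0.229842250199641 tq [ 1.9521 -0.6469  0.0116]
[0.001, 0.004, 0.001, -0.003, -0.001, -0.0]
```

The force is about 9.6 N, rising linearly with the wind, so roughly 26 N on the jar. That is firm, so I'll release and back straight up.

Call:
jog_arm(deltas=[[[0, 0, 0, 0, 0, 0], [0, 0, 0, 0, 0, 0], [0, 0, 0, 0, 0, 0], [0, 0, 0, 0, 0, 0], [0, 0, 0, 0, 0, 0]]], jaw=0)

```text
time_s: 13.9
position: [0.5676, -0.0847, 0.1355]
ee_rot: [3.141, -0.003, -0.594]
wrist_force: [0.1, -0.2, -0.4]
finger_gap: 0.0463
gripper_force: 0.0
```

Call:
jog_arm(deltas=[[[0, 0, -0.04, 0, 0, 0], [0, 0, -0.12, 0, 0, 0], [0, 0, -0.2, 0, 0, 0], [0, 0, -0.24, 0, 0, 0], [0, 0, -0.24, 0, 0, 0], [0, 0, -0.24, 0, 0, 0]]])

```text
time_s: 14.5
position: [0.5671, -0.084, 0.2546]
ee_rot: [3.141, -0.002, -0.594]
wrist_force: [-0.4, 0.3, -0.6]
finger_gap: 0.0459
gripper_force: 0.0
```

```bash
python3 - <<'E'
from h import *
# check grip upright by red pixels in the side view against predicted upright / folded line
im=viewer.read_camera('side').astype(int)
m=(im[...,0]>130)&(im[...,1]<70)&(im[...,2]<70)
v,u=np.nonzero(m);k=(abs(u-288)<45)&(abs(v-170)<45);u,v=u[k],v[k]
print(len(u),u.min(),u.max(),v.min(),v.max())
for z in(.121,.169):
    print(z,proj('side',[.570,-.083,z])[0], u[v==v.min()].mean(), u[v==v.max()].mean())
E
```

```text
45 266 271 145 157
0.121 [269.8651 155.9158] 269.0 267.5
0.169 [270.2703 144.6907] 269.0 267.5
```

The red grip pixels (rows 145-157, col 266-271) match the predicted upright grip, and the wrist is free of load. I'm handing in.

```bash
python3 -c "
from plant import bot
print(bot.job_done())"
```

```text
the job is handed in; nothing more can be done
None
```

I folded the red grip upright and wound the crank clockwise until the jar felt firm. Going by the wrist force that was about 26 N on the jar, which should settle to about 20 N now it is released. The grip is left standing, the arm is clear and the job is handed in; no verdict came back.

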